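# Line up pottery fragments by height for the record photograph

### The arm

A 6-joint arm with a two-finger parallel gripper is mounted at the origin on the work surface. World frame = base frame: x ahead of the robot, y to its left, z up, the work surface at z = 0. Lengths are in m, angles in rad, forces in N, time in s.
With the tool pointing down it reaches from about 0.4 to 0.825 m from the base axis. Payload 7 kg.
Tool frame: the origin (TCP) lies at the very end of the fingers, on their centre line; the grasp point (between the pads) lies 19 mm behind it; z points along the fingers, y is the line along which they close (so a half turn about z gives the same grasp; the last joint's range is limited). The gripper opens to 88 mm and grips with 3 to 60 N. Pads are 19 mm wide; open, the fingers measure 130 mm over their backs; the gripper's body (78 mm by 193 mm) begins 47 mm behind the grasp point.
Start: joints at [-0.856, 0.359, 0.012, 0, -1.224, -0.288], TCP at [0.279, -0.614, 0.227] pointing down, gripper open.
Joint ranges: [-3.07, 3.07], [-1.43, 2.12], [-1.02, 1.25], [-3.03, 1.67], [-3.05, -0], [-3.03, 3.03]. Speed limits (rad/s): [2.39, 2.39, 3.01, 3.14, 3.14, 3.14].

### API

Orientations are given as [roll, pitch, yaw] about the fixed x, y, z axes, in that order (R = Rz(yaw) Ry(pitch) Rx(roll)).
In Python, from station import arm gives the robot as it stands. The module is installed in compiled form; this text tells all that it offers.
- The arm moves only by the shell command python3 -m crank 'ROWS' [FORCE]. ROWS is JSON, a list of rows, each an object of numbers: "dx", "dy", "dz": the shift along the world's x, y, z in m; "twist": the turn about the world's z in degrees; "grip": the opening, from -1 (shut) to 1 (fully open). A call has exactly 5 rows; each row is the pose to reach, as a shift and turn from the pose commanded when the call began; what a row does not reach only later rows make up. A row lasts 1/12 s, in which the tool goes at most 41.7 mm and 7.16 degrees, less where a joint would pass 70% of its speed; a pose out of reach is approached as far as the arm can. A call with a gripper value outside its range is refused whole. The fingers move at their own pace and stop on an object; FORCE is the grip in N (left out, the last holds). Time passes only in rows, so rows that repeat a pose let the fingers close, or fill a call up. It gives the time, the measured TCP pose, the force, the opening and the grip force at its end, in the units of the state.
- arm.get_state(): the state, without advancing time (a new reading comes with each control period).
- arm.grab_frame(name): name is "scene" or "top"; returns the picture (400x640x3 uint8, red, green, blue); there is no depth.
- arm.get_calibration(name): a dict with "fx", "fy", "cx", "cy" (pixels), "cam_to_world" (4x4, takes a point from camera to world coordinates). Camera axes: x right, y down, z forward; pixel columns grow to the right and rows downward; lengths in m; the calibration is good to about 2 mm. A picture is of the moment at which its call begins. get_calibration takes no time and is no camera call.
- arm.job_done(): hands the job in; it is judged then, once.
The state is a dict: "t": time; "q": joint angles; "qd": joint speeds; "joint_efforts": joint torques, N m; "eef_pos": TCP position; "ee_rot": TCP orientation; "force": force on the tool from outside, world axes, zero at the start; "moment": the same for the moment, N m; "width": finger opening in m; "gripper_force": force on a finger pad.
Only numpy, scipy, OpenCV 4.12 (cv2) and the standard library are available. Lean on these libraries where they do the work, as an engineer would, in place of code of your own. Each camera call takes 0.05 s, during which the arm holds its last target. There are 200 camera calls.

### The job

Line up the four pottery fragments for the record photograph: stand each one upright on the middle of its own blue disc, in order of height, with the shortest on the disc next to the yellow peg and the tallest at the other end of the row. They are fragile, so set them down without dropping or tipping any over, let go of them all, and leave the red mallet where it lies.

Things in the scene. Friction and masses are not known exactly. Their poses are not given: they have to be found in the camera images.
- lid_knob: Shortest fragment: almost black pottery lid knob, 36 mm tall, about 50 g. Starts upright on the cart top. Origin: centre of its underside, z up. Round: base disc 42 mm diameter, 6 mm thick; 20 mm stem; then a knob 32 mm in diameter from 14 to 33 mm height to grip.
- nozzle: Second shortest: orange terracotta lamp nozzle with a black spot (sooty hole) on top, 52 mm tall, about 80 g. Starts upright on the cart top. Origin: centre of its underside, z up. Round: base 46 mm diameter, narrowing to a plain 34 mm cylinder from 16 mm height to the top.
- bottle_neck: Second tallest: buff (pale yellow) bottle neck with a blue band, 72 mm tall, about 120 g. Starts upright on the cart top. Origin: centre of its underside, z up. Round: base 50 mm diameter, narrowing to a plain 32 mm cylinder from 22 mm height to the top.
- handle: Tallest: grey stoneware handle, 92 mm tall, about 220 g. Starts upright on the cart top. Origin: centre of its underside, z up. Stands on a plate 60 (x) x 44 (y) x 10 mm, origin under its centre. A round bar 26 mm thick rises at x -17 mm, arches over in the x-z plane (top at x 2 to 14 mm) and ends broken in mid-air at x 30 mm; extent x -31 to 42 mm. Grip the arch top, closing along its y, at x about 4 mm (near the centre of mass).
- mark_a: Fixed blue felt disc, 68 mm diameter, 3 mm thick, on a white board 440 x 105 x 12 mm fixed flat on the cart; its top is 15 mm above the cart top. Origin: centre of its underside; z up. The four discs form a straight row running left-right within about 10 degrees, 85 mm apart. This one is the first from the robot's left (+y) end.
- mark_b: Fixed blue felt disc, 68 mm diameter, 3 mm thick, on a white board 440 x 105 x 12 mm fixed flat on the cart; its top is 15 mm above the cart top. Origin: centre of its underside; z up. The four discs form a straight row running left-right within about 10 degrees, 85 mm apart. This one is the second from the robot's left (+y).
- mark_c: Fixed blue felt disc, 68 mm diameter, 3 mm thick, on a white board 440 x 105 x 12 mm fixed flat on the cart; its top is 15 mm above the cart top. Origin: centre of its underside; z up. The four discs form a straight row running left-right within about 10 degrees, 85 mm apart. This one is the third from the robot's left (+y).
- mark_d: Fixed blue felt disc, 68 mm diameter, 3 mm thick, on a white board 440 x 105 x 12 mm fixed flat on the cart; its top is 15 mm above the cart top. Origin: centre of its underside; z up. The four discs form a straight row running left-right within about 10 degrees, 85 mm apart. This one is the last, at the robot's right (-y) end.
- yellow_post: Fixed yellow peg, 24 mm diameter, 20 mm tall, on the white board just beyond one end of the row, in line with it, 67 mm from the centre of the nearest disc; either end, so look. A like grey peg stands at the other end. Origin: centre of its underside, 12 mm above the cart top.
- mallet: Bystander, to be left alone: loose red rubber mallet lying on the cart at the robot's right; head 56 x 86 x 56 mm with wooden handle 24 mm thick reaching about 220 mm from the head's centre along its -x. Origin: under the head's centre.
There are look-alikes about, which are no part of the job. What is shaped like the lid_knob but green or white is not meant.

How it is judged:
At the end, for the whole second after the job is handed in: Counting from the yellow peg, lid knob, nozzle, bottle neck and handle each stand upright (within 0.12 rad) on the first, second, third and fourth disc, each origin within 14 mm horizontally of its disc's centre and resting on the disc, released and at rest (((horizontal distance between yellow_post and mark_a below 0.13 m and horizontal distance between lid_knob and mark_a below 0.014 m and z of lid_knob in the frame of mark_a below 0.009 m and horizontal distance between nozzle and mark_b below 0.014 m and z of nozzle in the frame of mark_b below 0.009 m and horizontal distance between bottle_neck and mark_c below 0.014 m and z of bottle_neck in the frame of mark_c below 0.009 m and horizontal distance between handle and mark_d below 0.014 m and z of handle in the frame of mark_d below 0.009 m) or (not (horizontal distance between yellow_post and mark_a below 0.13 m) and horizontal distance between lid_knob and mark_d below 0.014 m and z of lid_knob in the frame of mark_d below 0.009 m and horizontal distance between nozzle and mark_c below 0.014 m and z of nozzle in the frame of mark_c below 0.009 m and horizontal distance between bottle_neck and mark_b below 0.014 m and z of bottle_neck in the frame of mark_b below 0.009 m and horizontal distance between handle and mark_a below 0.014 m and z of handle in the frame of mark_a below 0.009 m)) and angle between each of lid_knob, nozzle, bottle_neck, handle's own z axis and vertical below 0.12 rad and linear speed of each of lid_knob, nozzle, bottle_neck, handle below 0.02 m/s and contact force between the fingers and lid_knob below 0.1 N and contact force between the fingers and nozzle below 0.1 N and contact force between the fingers and bottle_neck below 0.1 N and contact force between the fingers and handle below 0.1 N); the robot touches nothing.
It fails at once if the red mallet is pushed more than 20 mm (distance of mallet from where it was at the start of the episode above 0.02 m).
It fails at once if a fragment is tipped over (angle between any of lid_knob, nozzle, bottle_neck, handle's own z axis and vertical above 0.7 rad).
It fails at once if a fragment is dropped: it moves faster than 0.6 m/s (a fall of about 18 mm) while no finger holds it ((linear speed of lid_knob above 0.6 m/s and contact force between the fingers and lid_knob below 0.05 N) or (linear speed of nozzle above 0.6 m/s and contact force between the fingers and nozzle below 0.05 N) or (linear speed of bottle_neck above 0.6 m/s and contact force between the fingers and bottle_neck below 0.05 N) or (linear speed of handle above 0.6 m/s and contact force between the fingers and handle below 0.05 N)).
It also fails if it takes over 120 s, if anything falls off the work surface, if the arm or the gripper's body presses on something with over 40 N, if the wrist force passes 120 N, or if a joint passes its speed limit or range.

## Working session

There is one attempt and no reset: what is moved stays moved. The work goes in short steps, Python scripts to look and compute and a shell command to move; the robot and the scene stay as the last step left them, time stands still between calls to the robot, and variables do not carry over. Pictures are saved under pics/ and viewed, at most 14 in all, crops included, and the job is handed in when it is done.

```bash
mkdir -p pics; python3 - <<'E'
from station import arm
import cv2,numpy as np
for n in("scene","top"):
    f=arm.grab_frame(n); cv2.imwrite(f"pics/{n}0.png",cv2.cvtColor(f,cv2.COLOR_RGB2BGR)); c=arm.get_calibration(n); print(n,c["fx"],c["fy"],c["cx"],c["cy"],np.round(c["cam_to_world"],3).tolist())
print(arm.get_state())
E
```

```text
scene 362.9911257747921 362.9911257747921 317.2197210611566 206.70699759305256 [[-0.797, 0.399, -0.455, 0.897], [0.605, 0.528, -0.597, 0.468], [0.002, -0.75, -0.661, 0.614], [0.0, 0.0, 0.0, 1.0]]
top 369.1853373176362 369.1853373176362 323.47008836296243 197.13855118327527 [[-0.006, -0.981, 0.193, 0.369], [-0.999, 0.012, 0.03, -0.063], [-0.032, -0.192, -0.981, 0.836], [0.0, 0.0, 0.0, 1.0]]
{'t': 0.1, 'q': array([-8.55882282e-01,  3.59307258e-01,  1.11503491e-02, -3.18759649e-04,
       -1.22409424e+00, -2.88114017e-01]), 'qd': array([-0.00060266, -0.00134426,  0.00212485, -0.00024424,  0.00080925,
       -0.00017375]), 'joint_efforts': array([-8.96872316e-04, -5.84164560e+01,  2.93754548e+01,  7.01555416e+00,
        1.01893200e-02, -3.00874956e-05]), 'eef_pos': array([ 0.27922825, -0.6140557 ,  0.22571965]), 'ee_rot': array([ 3.14011264e+00, -1.26100386e-04, -2.71490106e+00]), 'force': array([ 0.55779912, -0.31356997, -0.09574862]), 'moment': array([-0.01353606,  0.01421182, -0.04665245]), 'gripper_force': 0.0, 'width': 0.08746410752421746}
```

View pics/top0.png

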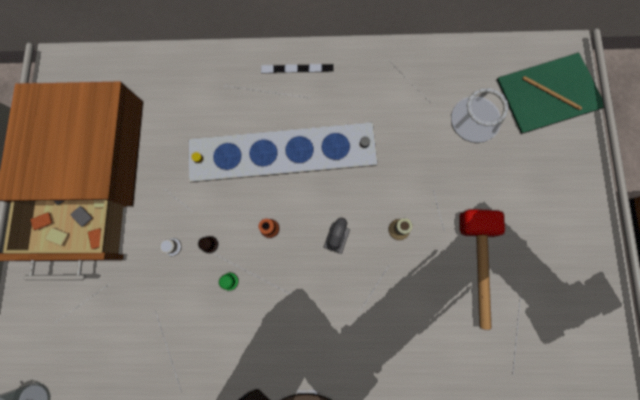

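View pics/scene0.png

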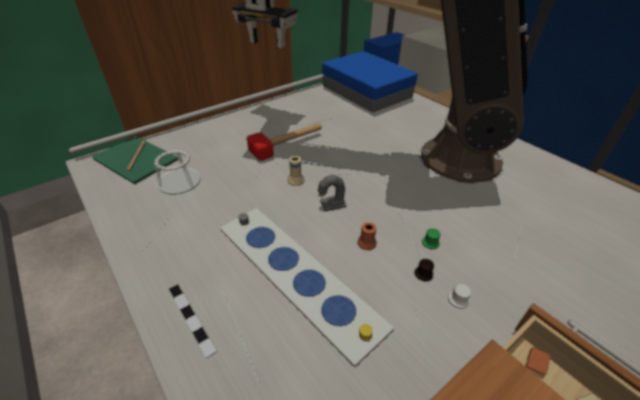

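Top view: the yellow peg is at (197,157), at the left (+y) end. The discs are at (227,156), (263,152), (299,149) and (335,146), and the grey peg is at (365,142). The dark knob is at (208,243), with a white look-alike at (169,246) and a green one at (228,281). The nozzle is at (268,227), the handle at (338,233), the bottle neck at (402,227) and the mallet at (482,222). So the order is knob→a, nozzle→b, bottle→c, handle→d.

```bash
cat > h.py <<'E'
from station import arm
import cv2,numpy as np
def grab(n): return arm.grab_frame(n)
def ray(n,uv):
    c=arm.get_calibration(n);T=np.array(c["cam_to_world"])
    d=T[:3,:3]@np.array([(uv[0]-c["cx"])/c["fx"],(uv[1]-c["cy"])/c["fy"],1]);return T[:3,3],d
def onz(n,uv,z):
    o,d=ray(n,uv);return (o+d*(z-o[2])/d[2])
def tri(a,b):
    (o1,d1),(o2,d2)=ray("top",a),ray("scene",b)
    s=np.linalg.lstsq(np.c_[d1,-d2],o2-o1,rcond=None)[0];p,q=o1+s[0]*d1,o2+s[1]*d2
    return (p+q)/2,np.linalg.norm(p-q)
def blobs(img,lo,hi,roi,amin=15):
    h=cv2.cvtColor(img,cv2.COLOR_RGB2HSV);m=cv2.inRange(h,np.array(lo),np.array(hi))
    x0,y0,x1,y1=roi;k=np.zeros_like(m);k[y0:y1,x0:x1]=m[y0:y1,x0:x1]
    n,l,s,c=cv2.connectedComponentsWithStats(k)
    return [(np.round(c[i],1).tolist(),s[i].tolist()) for i in range(1,n) if s[i][4]>=amin]
def crop(img,roi,k,fn):
    x0,y0,x1,y1=roi;cv2.imwrite(fn,cv2.cvtColor(cv2.resize(img[y0:y1,x0:x1],None,fx=k,fy=k,interpolation=cv2.INTER_CUBIC),cv2.COLOR_RGB2BGR))
E
python3 - <<'E'
from h import *
t,s=grab("top"),grab("scene")
RT,RS=(150,110,430,300),(210,140,490,360)
D={}
for n,i,r in(("top",t,RT),("scene",s,RS)):
    for nm,lo,hi in(("blue",(105,100,40),(125,255,255)),("yel",(20,180,100),(32,255,255)),("orange",(2,120,70),(14,255,255)),("buff",(15,60,70),(30,175,255)),("dark",(0,0,0),(180,255,45))):
        b=blobs(i,lo,hi,r);print(n,nm,b)
        if nm=="blue":D[n]=[x[0] for x in b if x[1][4]>200]
        if nm=="yel": [print("  peg",onz(n,x[0],.032).round(4)) for x in b]
for n in D:
    for p in sorted([onz(n,p,.015).round(4).tolist() for p in D[n]],key=lambda p:-p[1]):print(n,p)
a=cv2.resize(t[205:265,190:420],None,fx=3.4,fy=3.4,interpolation=2);b=cv2.resize(s[145:290,280:475],None,fx=2.6,fy=2.6,interpolation=2)
W=max(a.shape[1],b.shape[1]);o=np.zeros((a.shape[0]+b.shape[0],W,3),np.uint8);o[:a.shape[0],:a.shape[1]]=a;o[a.shape[0]:,:b.shape[1]]=b
print(o.shape);cv2.imwrite("pics/c1.png",cv2.cvtColor(o,cv2.COLOR_RGB2BGR))
E
```

```text
top blue [([335.2, 146.0], [322, 134, 27, 25, 528]), ([299.0, 149.2], [286, 137, 27, 25, 528]), ([262.9, 152.6], [250, 140, 27, 26, 529]), ([226.9, 156.0], [214, 144, 27, 25, 523])]
top yel [([196.2, 156.8], [192, 153, 9, 9, 52])]
  peg [0.6249 0.2528 0.032 ]
top orange [([268.5, 227.5], [259, 219, 20, 18, 224])]
top buff [([195.9, 156.5], [191, 152, 12, 11, 37]), ([395.6, 231.5], [389, 220, 19, 20, 132]), ([404.5, 225.2], [401, 222, 8, 8, 30])]
top dark [([265.2, 225.5], [263, 223, 5, 6, 22]), ([207.8, 243.8], [199, 237, 18, 15, 208]), ([330.9, 246.1], [327, 241, 11, 9, 33])]
scene blue [([260.1, 237.1], [247, 228, 27, 19, 374]), ([283.0, 258.5], [270, 248, 27, 22, 459]), ([308.7, 282.7], [294, 271, 30, 24, 573]), ([338.3, 310.4], [323, 297, 32, 28, 714])]
scene yel []
scene orange [([271.2, 142.9], [268, 140, 6, 9, 24]), ([254.4, 154.7], [250, 149, 10, 11, 17]), ([367.5, 236.9], [359, 223, 17, 26, 303]), ([483.6, 353.7], [472, 343, 18, 17, 154])]
scene buff [([278.6, 141.2], [272, 140, 16, 5, 45]), ([294.8, 159.7], [290, 156, 11, 9, 78]), ([295.3, 176.7], [288, 168, 16, 17, 208]), ([365.4, 330.9], [359, 324, 14, 17, 155])]
scene dark [([462.6, 157.5], [421, 140, 69, 42, 1912]), ([338.8, 191.5], [334, 183, 9, 17, 101]), ([424.4, 270.2], [415, 260, 18, 21, 274])]
top [0.6312, 0.187, 0.015]
top [0.6381, 0.1025, 0.015]
top [0.6451, 0.0181, 0.015]
top [0.6515, -0.0664, 0.015]
scene [0.6322, 0.1868, 0.015]
scene [0.639, 0.1017, 0.015]
scene [0.6455, 0.0172, 0.015]
scene [0.6523, -0.0675, 0.015]
(581, 782, 3)
```

View pics/c1.png

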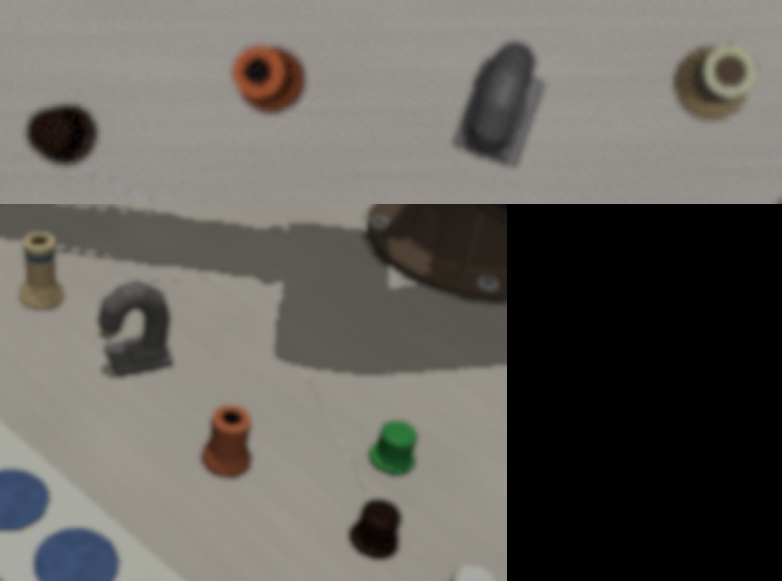

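The crop shows all four fragments upright. The handle's plate has corners at top px (323.8,248.2), (342.4,253.5) and (350.3,229.1), with the broken end towards image-up, so its yaw is about -17°. Next I check these positions by casting rays.

```bash
python3 - <<'E'
from h import *
print("nozzle",*tri((265.6,225.6),(368.3,226.7)),onz("top",(265.6,225.6),.052),onz("scene",(368.3,226.7),.052))
print("bottle",*tri((404.0,225.6),(294.9,158.3)),onz("top",(404.0,225.6),.072),onz("scene",(294.9,158.3),.072))
print("knob base top",onz("top",(209.2,243.9),.004),"knobtop scene",onz("scene",(426.3,262.5),.034))
A,B,C=[onz("top",p,.01) for p in((323.7,248.1),(342.2,253.4),(350.2,229.0))]
print("handle",(A+C)/2,np.linalg.norm(A-B),np.linalg.norm(B-C),np.degrees(np.arctan2(*(C-B)[1::-1])),np.degrees(np.arctan2(*(B-A)[1::-1])))
# arch silhouette top end
print("arch scene top", onz("scene",(280+138/2.6,145+(295-204)/2.6),.085))
E
```

```text
nozzle [0.46265937 0.08400889 0.05454285] 0.0013172592720541837 [0.46250606 0.08496626 0.052     ] [0.46117356 0.08181483 0.052     ]
bottle [ 0.45740078 -0.20566993  0.07641544] 0.0012325214026116709 [ 0.45744237 -0.20607434  0.072     ] [ 0.45414261 -0.21176586  0.072     ]
knob base top [0.42781756 0.22140634 0.004     ] knobtop scene [0.42418569 0.21827502 0.034     ]
handle [ 0.43710359 -0.06786394  0.01      ] 0.04257077699029899 0.05706346719337887 -19.147605407546763 -106.27869239526619
arch scene top [ 0.44429662 -0.06362663  0.085     ]
```

Heights and plate size agree with the given figures. I'll take the knob first, closing along world x (tool yaw -90°).

```bash
python3 -m crank '[{"dx":0.024,"dy":0.032,"dz":0,"twist":6.6,"grip":1},{"dx":0.048,"dy":0.064,"dz":0,"twist":13.2,"grip":1},{"dx":0.072,"dy":0.096,"dz":0,"twist":19.8,"grip":1},{"dx":0.096,"dy":0.128,"dz":0,"twist":26.4,"grip":1},{"dx":0.12,"dy":0.16,"dz":0,"twist":33,"grip":1}]' 10
python3 -m crank '[{"dx":0.02,"dy":0.032,"dz":0,"twist":6.6,"grip":1},{"dx":0.04,"dy":0.064,"dz":0,"twist":13.2,"grip":1},{"dx":0.06,"dy":0.096,"dz":0,"twist":19.8,"grip":1},{"dx":0.08,"dy":0.128,"dz":0,"twist":26.4,"grip":1},{"dx":0.1,"dy":0.16,"dz":0,"twist":32.6,"grip":1}]'
python3 -m crank '[{"dx":0,"dy":0.04,"dz":0,"twist":0,"grip":1},{"dx":0,"dy":0.08,"dz":0,"twist":0,"grip":1},{"dx":0,"dy":0.12,"dz":0,"twist":0,"grip":1},{"dx":0,"dy":0.16,"dz":0,"twist":0,"grip":1},{"dx":0,"dy":0.2,"dz":0,"twist":0,"grip":1}]'
python3 -m crank '[{"dx":-0.006,"dy":0.04,"dz":0,"twist":0,"grip":1},{"dx":-0.012,"dy":0.08,"dz":0,"twist":0,"grip":1},{"dx":-0.018,"dy":0.12,"dz":0,"twist":0,"grip":1},{"dx":-0.024,"dy":0.16,"dz":0,"twist":0,"grip":1},{"dx":-0.03,"dy":0.2,"dz":0,"twist":0,"grip":1}]'
python3 -m crank '[{"dx":-0.01,"dy":0.03,"dz":-0.01,"twist":0,"grip":1},{"dx":-0.02,"dy":0.06,"dz":-0.04,"twist":0,"grip":1},{"dx":-0.032,"dy":0.09,"dz":-0.07,"twist":0,"grip":1},{"dx":-0.0425,"dy":0.114,"dz":-0.1,"twist":0,"grip":1},{"dx":-0.0425,"dy":0.114,"dz":-0.12,"twist":0,"grip":1}]'
python3 - <<'E'
from h import *
t,s=grab("top"),grab("scene")
a=cv2.resize(t[190:290,140:280],None,fx=2.8,fy=2.8);b=cv2.resize(s[170:300,350:480],None,fx=2.9,fy=2.9)
o=np.zeros((380,780,3),np.uint8);o[:a.shape[0],:a.shape[1]]=a;o[:b.shape[0],395:395+b.shape[1]]=b
cv2.imwrite("pics/k1.png",cv2.cvtColor(o,cv2.COLOR_RGB2BGR));st=arm.get_state();print(st["t"],st["eef_pos"],st["ee_rot"])
E
```

```text
t: 0.62
eef_pos: [0.4, -0.4529, 0.2264]
ee_rot: [3.141, 0.0, -2.134]
force: [1.6, 0.2, 0.3]
width: 0.0875
gripper_force: 0.0
t: 1.03
eef_pos: [0.5, -0.2927, 0.2267]
ee_rot: [-3.141, -0.0, -1.564]
force: [0.4, -0.9, -0.5]
width: 0.088
gripper_force: 0.0
t: 1.45
eef_pos: [0.4989, -0.0926, 0.2266]
ee_rot: [-3.141, 0.0, -1.57]
force: [1.0, -0.2, -0.5]
width: 0.0878
gripper_force: 0.0
t: 1.87
eef_pos: [0.4686, 0.1074, 0.2268]
ee_rot: [-3.141, 0.0, -1.57]
force: [0.8, -0.0, 0.4]
width: 0.0876
gripper_force: 0.0
t: 2.28
eef_pos: [0.4252, 0.2223, 0.1047]
ee_rot: [3.141, 0.0, -1.567]
force: [0.4, -0.1, 0.2]
width: 0.0878
gripper_force: 0.0
2.3833 [0.4244896  0.21873104 0.10341983] [ 3.1367619  -0.00474936 -1.5680173 ]
```

View pics/k1.png

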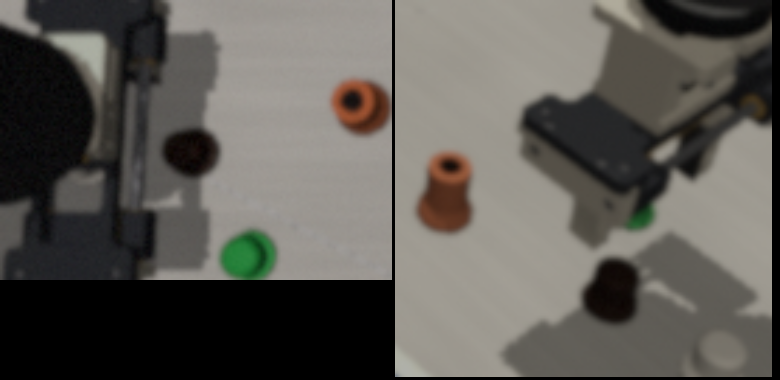

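The gripper is above the dark knob, with the fingers on either side of it in x, so I lower and grip.

```bash
python3 -m crank '[{"dx":0,"dy":0,"dz":-0.025,"twist":0,"grip":1},{"dx":0,"dy":0,"dz":-0.05,"twist":0,"grip":1},{"dx":0,"dy":0,"dz":-0.075,"twist":0,"grip":1},{"dx":0,"dy":0,"dz":-0.09,"twist":0,"grip":1},{"dx":0,"dy":0,"dz":-0.096,"twist":0,"grip":1}]'
python3 -m crank '[{"dx":0,"dy":0,"dz":0,"twist":0,"grip":0.2},{"dx":0,"dy":0,"dz":0,"twist":0,"grip":0},{"dx":0,"dy":0,"dz":0,"twist":0,"grip":-0.2},{"dx":0,"dy":0,"dz":0,"twist":0,"grip":-0.6},{"dx":0,"dy":0,"dz":0,"twist":0,"grip":-0.8}]' 10
python3 -m crank '[{"dx":0,"dy":0,"dz":0,"twist":0,"grip":-0.8},{"dx":0,"dy":0,"dz":0,"twist":0,"grip":-0.8},{"dx":0,"dy":0,"dz":0,"twist":0,"grip":-0.8},{"dx":0,"dy":0,"dz":0,"twist":0,"grip":-0.8},{"dx":0,"dy":0,"dz":0,"twist":0,"grip":-0.8}]'
```

```text
t: 2.8
eef_pos: [0.427, 0.2186, 0.0099]
ee_rot: [3.14, -0.001, -1.571]
force: [0.2, -0.4, 1.3]
width: 0.0874
gripper_force: 0.0
t: 3.22
eef_pos: [0.4274, 0.2201, 0.0116]
ee_rot: [-3.14, 0.002, -1.57]
force: [0.3, 1.1, 0.7]
width: 0.06
gripper_force: 0.0
t: 3.63
eef_pos: [0.4269, 0.2196, 0.0106]
ee_rot: [3.142, -0.0, -1.57]
force: [0.1, 0.3, 1.1]
width: 0.0314
gripper_force: 10.0
```

```bash
python3 -m crank '[{"dx":0,"dy":0,"dz":0.01,"twist":0,"grip":-0.8},{"dx":0,"dy":0,"dz":0.03,"twist":0,"grip":-0.8},{"dx":0,"dy":0,"dz":0.05,"twist":0,"grip":-0.8},{"dx":0.01,"dy":0,"dz":0.06,"twist":0,"grip":-0.8},{"dx":0.03,"dy":0,"dz":0.06,"twist":0,"grip":-0.8}]'
python3 -m crank '[{"dx":0.03,"dy":-0.005,"dz":0,"twist":0,"grip":-0.8},{"dx":0.065,"dy":-0.013,"dz":0,"twist":0,"grip":-0.8},{"dx":0.1,"dy":-0.02,"dz":0,"twist":0,"grip":-0.8},{"dx":0.135,"dy":-0.027,"dz":0,"twist":0,"grip":-0.8},{"dx":0.16,"dy":-0.031,"dz":0,"twist":0,"grip":-0.8}]'
python3 -m crank '[{"dx":0.01,"dy":-0.001,"dz":0,"twist":0,"grip":-0.8},{"dx":0.015,"dy":-0.002,"dz":-0.01,"twist":0,"grip":-0.8},{"dx":0.015,"dy":-0.002,"dz":-0.02,"twist":0,"grip":-0.8},{"dx":0.015,"dy":-0.002,"dz":-0.03,"twist":0,"grip":-0.8},{"dx":0.015,"dy":-0.002,"dz":-0.036,"twist":0,"grip":-0.8}]'
python3 - <<'E'
from h import *
t,s=grab("top"),grab("scene")
a=cv2.resize(t[100:220,140:280],None,fx=2.8,fy=2.8);b=cv2.resize(s[220:370,240:400],None,fx=2.4,fy=2.4)
o=np.zeros((380,790,3),np.uint8);o[:a.shape[0],:a.shape[1]]=a;o[:b.shape[0],395:395+b.shape[1]]=b
cv2.imwrite("pics/k2.png",cv2.cvtColor(o,cv2.COLOR_RGB2BGR));st=arm.get_state();print(st["t"],st["eef_pos"],st["ee_rot"])
E
```

```text
t: 4.05
eef_pos: [0.4569, 0.2203, 0.0731]
ee_rot: [-3.139, 0.003, -1.568]
force: [0.4, 0.3, -0.8]
width: 0.0315
gripper_force: 10.0
t: 4.47
eef_pos: [0.6194, 0.1876, 0.0701]
ee_rot: [-3.142, -0.0, -1.57]
force: [0.4, 1.5, 0.1]
width: 0.0312
gripper_force: 10.0
t: 4.88
eef_pos: [0.6296, 0.1863, 0.0323]
ee_rot: [3.139, -0.001, -1.57]
force: [-0.3, 0.2, -0.5]
width: 0.0316
gripper_force: 10.0
4.9833 [0.62981725 0.18640722 0.03274253] [ 3.13859716e+00 -1.50581230e-03 -1.56912503e+00]
```

View pics/k2.png

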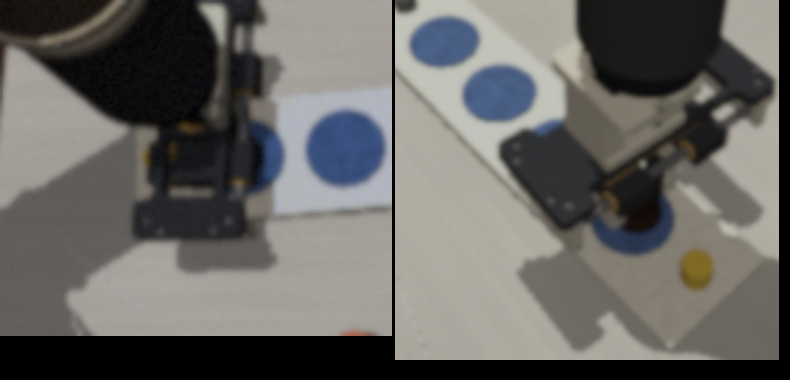

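The scene crop shows the knob held upright over disc a, at about crop (640,210), beside the yellow peg. I lower it slowly onto the disc and let go.

```bash
python3 -m crank '[{"dx":0.001,"dy":0,"dz":-0.002,"twist":0,"grip":-0.8},{"dx":0.002,"dy":0,"dz":-0.004,"twist":0,"grip":-0.8},{"dx":0.002,"dy":0,"dz":-0.006,"twist":0,"grip":-0.8},{"dx":0.002,"dy":0,"dz":-0.007,"twist":0,"grip":-0.8},{"dx":0.002,"dy":0,"dz":-0.008,"twist":0,"grip":-0.8}]'
python3 -m crank '[{"dx":0,"dy":0,"dz":0,"twist":0,"grip":-0.8},{"dx":0,"dy":0,"dz":0,"twist":0,"grip":-0.8},{"dx":0,"dy":0,"dz":0,"twist":0,"grip":-0.8},{"dx":0,"dy":0,"dz":0,"twist":0,"grip":-0.8},{"dx":0,"dy":0,"dz":0,"twist":0,"grip":-0.8}]'
```

```text
t: 5.4
eef_pos: [0.6339, 0.1866, 0.0267]
ee_rot: [-3.141, 0.0, -1.57]
force: [-0.5, -0.6, -1.0]
width: 0.0312
gripper_force: 10.0
t: 5.82
eef_pos: [0.634, 0.1866, 0.0266]
ee_rot: [-3.141, 0.0, -1.57]
force: [0.2, 0.0, -1.3]
width: 0.0318
gripper_force: 10.0
```

```bash
python3 -m crank '[{"dx":-0.001,"dy":0,"dz":-0.0005,"twist":0,"grip":-0.8},{"dx":-0.001,"dy":0,"dz":-0.001,"twist":0,"grip":-0.8},{"dx":-0.001,"dy":0,"dz":-0.0015,"twist":0,"grip":-0.8},{"dx":-0.001,"dy":0,"dz":-0.0015,"twist":0,"grip":-0.8},{"dx":-0.001,"dy":0,"dz":-0.0015,"twist":0,"grip":-0.8}]'
python3 -m crank '[{"dx":0,"dy":0,"dz":0,"twist":0,"grip":-0.2},{"dx":0,"dy":0,"dz":0,"twist":0,"grip":-0.1},{"dx":0,"dy":0,"dz":0,"twist":0,"grip":0.1},{"dx":0,"dy":0,"dz":0,"twist":0,"grip":0.3},{"dx":0,"dy":0,"dz":0,"twist":0,"grip":0.5}]'
python3 -m crank '[{"dx":0,"dy":0,"dz":0,"twist":0,"grip":0.5},{"dx":0,"dy":0,"dz":0.02,"twist":0,"grip":0.5},{"dx":0,"dy":0,"dz":0.05,"twist":0,"grip":0.5},{"dx":0,"dy":0,"dz":0.09,"twist":0,"grip":1},{"dx":0,"dy":0,"dz":0.12,"twist":0,"grip":1}]'
```

```text
t: 6.23
eef_pos: [0.6328, 0.1866, 0.0256]
ee_rot: [-3.142, -0.0, -1.57]
force: [-2.1, 0.7, 5.2]
width: 0.0316
gripper_force: 10.0
t: 6.65
eef_pos: [0.6329, 0.1865, 0.0249]
ee_rot: [3.141, -0.0, -1.57]
force: [-0.0, 0.1, 0.0]
width: 0.0537
gripper_force: 0.0
t: 7.07
eef_pos: [0.6333, 0.1866, 0.1475]
ee_rot: [-3.141, -0.0, -1.569]
force: [0.2, 0.7, 0.1]
width: 0.0736
gripper_force: 0.0
```

Touchdown was clean at about 5 N. Next is the nozzle at (0.462, 0.084).

```bash
python3 -m crank '[{"dx":-0.034,"dy":-0.0205,"dz":0,"twist":0,"grip":1},{"dx":-0.068,"dy":-0.041,"dz":0,"twist":0,"grip":1},{"dx":-0.102,"dy":-0.0615,"dz":0,"twist":0,"grip":1},{"dx":-0.137,"dy":-0.082,"dz":0,"twist":0,"grip":1},{"dx":-0.171,"dy":-0.1025,"dz":0,"twist":0,"grip":1}]'
python3 -m crank '[{"dx":0,"dy":0,"dz":-0.01,"twist":0,"grip":1},{"dx":0,"dy":0,"dz":-0.03,"twist":0,"grip":1},{"dx":0,"dy":0,"dz":-0.05,"twist":0,"grip":1},{"dx":0,"dy":0,"dz":-0.06,"twist":0,"grip":1},{"dx":0,"dy":0,"dz":-0.06,"twist":0,"grip":1}]'
python3 - <<'E'
from h import *
t,s=grab("top"),grab("scene")
a=cv2.resize(t[110:270,170:330],None,fx=2.4,fy=2.4);b=cv2.resize(s[170:330,270:430],None,fx=2.4,fy=2.4)
o=np.zeros((385,785,3),np.uint8);o[:a.shape[0],:a.shape[1]]=a;o[:b.shape[0],395:395+b.shape[1]]=b
cv2.imwrite("pics/n1.png",cv2.cvtColor(o,cv2.COLOR_RGB2BGR));st=arm.get_state();print(st["t"],st["eef_pos"],st["ee_rot"])
for i,n,r in((t,"top",(200,120,260,190)),(s,"scene",(310,260,380,340))):
  print(n,blobs(i,(0,0,0),(180,255,45),r,40))
E
```

```text
t: 7.48
eef_pos: [0.4601, 0.083, 0.1448]
ee_rot: [3.142, 0.0, -1.57]
force: [0.7, 0.8, 1.0]
width: 0.0878
gripper_force: 0.0
t: 7.9
eef_pos: [0.4605, 0.0833, 0.0832]
ee_rot: [3.139, -0.002, -1.57]
force: [-0.5, -0.3, 0.1]
width: 0.0875
gripper_force: 0.0
8.0 [0.46195947 0.08401263 0.0852367 ] [ 3.14123737e+00 -4.99206700e-04 -1.56966768e+00]
top [([231.3, 172.7], [216, 143, 32, 47, 839])]
scene [([338.9, 307.4], [329, 295, 20, 24, 362])]
```

View pics/n1.png

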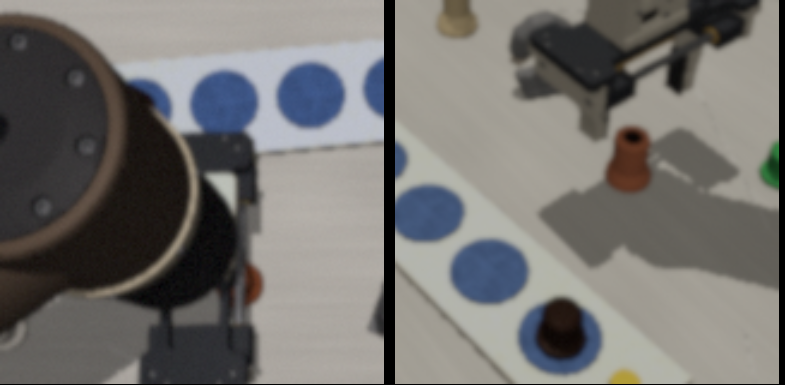

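The knob stands in the middle of disc a (scene crop (560,333)), and the nozzle, at crop (628,160), lies between the fingers. I lower and grip.

```bash
python3 -m crank '[{"dx":0,"dy":0,"dz":-0.015,"twist":0,"grip":1},{"dx":0,"dy":0,"dz":-0.03,"twist":0,"grip":1},{"dx":0,"dy":0,"dz":-0.045,"twist":0,"grip":1},{"dx":0,"dy":0,"dz":-0.058,"twist":0,"grip":1},{"dx":0,"dy":0,"dz":-0.065,"twist":0,"grip":1}]'
python3 -m crank '[{"dx":0,"dy":0,"dz":0,"twist":0,"grip":0.2},{"dx":0,"dy":0,"dz":0,"twist":0,"grip":0},{"dx":0,"dy":0,"dz":0,"twist":0,"grip":-0.2},{"dx":0,"dy":0,"dz":0,"twist":0,"grip":-0.6},{"dx":0,"dy":0,"dz":0,"twist":0,"grip":-0.8}]' 10
python3 -m crank '[{"dx":0,"dy":0,"dz":0,"twist":0,"grip":-0.8},{"dx":0,"dy":0,"dz":0,"twist":0,"grip":-0.8},{"dx":0,"dy":0,"dz":0,"twist":0,"grip":-0.8},{"dx":0,"dy":0,"dz":0,"twist":0,"grip":-0.8},{"dx":0,"dy":0,"dz":0,"twist":0,"grip":-0.8}]'
```

```text
t: 8.42
eef_pos: [0.4622, 0.0842, 0.0198]
ee_rot: [-3.141, 0.0, -1.57]
force: [-0.8, -0.1, 0.2]
width: 0.0877
gripper_force: 0.0
t: 8.83
eef_pos: [0.4624, 0.0844, 0.0208]
ee_rot: [-3.14, 0.001, -1.57]
force: [-0.5, 0.9, 0.2]
width: 0.0596
gripper_force: 0.0
t: 9.25
eef_pos: [0.4619, 0.0841, 0.0201]
ee_rot: [3.142, -0.0, -1.57]
force: [-1.1, 0.6, 1.4]
width: 0.0336
gripper_force: 10.0
```

```bash
python3 -m crank '[{"dx":0,"dy":0,"dz":0.01,"twist":0,"grip":-0.8},{"dx":0,"dy":0,"dz":0.03,"twist":0,"grip":-0.8},{"dx":0,"dy":0,"dz":0.05,"twist":0,"grip":-0.8},{"dx":0.01,"dy":0,"dz":0.06,"twist":0,"grip":-0.8},{"dx":0.03,"dy":0,"dz":0.06,"twist":0,"grip":-0.8}]'
python3 -m crank '[{"dx":0.03,"dy":0.003,"dz":0,"twist":0,"grip":-0.8},{"dx":0.06,"dy":0.007,"dz":0,"twist":0,"grip":-0.8},{"dx":0.095,"dy":0.012,"dz":0,"twist":0,"grip":-0.8},{"dx":0.125,"dy":0.016,"dz":0,"twist":0,"grip":-0.8},{"dx":0.1465,"dy":0.018,"dz":0,"twist":0,"grip":-0.8}]'
python3 -m crank '[{"dx":0,"dy":0,"dz":0,"twist":0,"grip":-0.8},{"dx":0,"dy":0,"dz":-0.01,"twist":0,"grip":-0.8},{"dx":0,"dy":0,"dz":-0.02,"twist":0,"grip":-0.8},{"dx":0,"dy":0,"dz":-0.03,"twist":0,"grip":-0.8},{"dx":0,"dy":0,"dz":-0.038,"twist":0,"grip":-0.8}]'
python3 -m crank '[{"dx":0,"dy":0,"dz":-0.001,"twist":0,"grip":-0.8},{"dx":0,"dy":0,"dz":-0.002,"twist":0,"grip":-0.8},{"dx":0,"dy":0,"dz":-0.003,"twist":0,"grip":-0.8},{"dx":0,"dy":0,"dz":-0.004,"twist":0,"grip":-0.8},{"dx":0,"dy":0,"dz":-0.005,"twist":0,"grip":-0.8}]'
```

```text
t: 9.67
eef_pos: [0.492, 0.0844, 0.0826]
ee_rot: [-3.139, 0.002, -1.569]
force: [0.2, 1.0, -0.3]
width: 0.0339
gripper_force: 10.0
t: 10.08
eef_pos: [0.6408, 0.1023, 0.0795]
ee_rot: [-3.142, -0.0, -1.57]
force: [1.3, 0.5, -1.4]
width: 0.0336
gripper_force: 10.0
t: 10.5
eef_pos: [0.6368, 0.1017, 0.0404]
ee_rot: [3.14, -0.001, -1.57]
force: [0.1, 0.9, -0.4]
width: 0.0337
gripper_force: 10.0
t: 10.92
eef_pos: [0.6387, 0.1022, 0.0375]
ee_rot: [-3.141, 0.0, -1.57]
force: [-0.3, -0.5, 0.0]
width: 0.0336
gripper_force: 10.0
```

```bash
python3 -m crank '[{"dx":0,"dy":0,"dz":-0.0005,"twist":0,"grip":-0.8},{"dx":0,"dy":0,"dz":-0.001,"twist":0,"grip":-0.8},{"dx":0,"dy":0,"dz":-0.0015,"twist":0,"grip":-0.8},{"dx":0,"dy":0,"dz":-0.0018,"twist":0,"grip":-0.8},{"dx":0,"dy":0,"dz":-0.002,"twist":0,"grip":-0.8}]'
```

```text
t: 11.33
eef_pos: [0.6385, 0.1021, 0.0352]
ee_rot: [-3.141, 0.0, -1.57]
force: [-1.4, 0.0, 2.3]
width: 0.0335
gripper_force: 10.0
```

```bash
python3 -m crank '[{"dx":0,"dy":0,"dz":0,"twist":0,"grip":-0.2},{"dx":0,"dy":0,"dz":0,"twist":0,"grip":-0.1},{"dx":0,"dy":0,"dz":0,"twist":0,"grip":0.1},{"dx":0,"dy":0,"dz":0,"twist":0,"grip":0.3},{"dx":0,"dy":0,"dz":0,"twist":0,"grip":0.5}]'
python3 -m crank '[{"dx":0,"dy":0,"dz":0,"twist":0,"grip":0.5},{"dx":0,"dy":0,"dz":0.02,"twist":0,"grip":0.5},{"dx":0,"dy":0,"dz":0.05,"twist":0,"grip":0.5},{"dx":0,"dy":0,"dz":0.09,"twist":0,"grip":1},{"dx":0,"dy":0,"dz":0.12,"twist":0,"grip":1}]'
python3 -m crank '[{"dx":-0.018,"dy":-0.03,"dz":0,"twist":0,"grip":1},{"dx":-0.037,"dy":-0.062,"dz":0,"twist":0,"grip":1},{"dx":-0.055,"dy":-0.093,"dz":0,"twist":0,"grip":1},{"dx":-0.073,"dy":-0.124,"dz":0,"twist":0,"grip":1},{"dx":-0.091,"dy":-0.155,"dz":0,"twist":0,"grip":1}]'
python3 -m crank '[{"dx":-0.018,"dy":-0.03,"dz":0,"twist":0,"grip":1},{"dx":-0.037,"dy":-0.062,"dz":0,"twist":0,"grip":1},{"dx":-0.055,"dy":-0.093,"dz":0,"twist":0,"grip":1},{"dx":-0.073,"dy":-0.124,"dz":-0.02,"twist":0,"grip":1},{"dx":-0.091,"dy":-0.154,"dz":-0.05,"twist":0,"grip":1}]'
python3 - <<'E'
from h import *
t,s=grab("top"),grab("scene")
a=cv2.resize(t[120:280,250:420],None,fx=2.3,fy=2.3);b=cv2.resize(s[130:330,220:380],None,fx=2.4,fy=2.4)
o=np.zeros((485,785,3),np.uint8);o[:a.shape[0],:a.shape[1]]=a;o[:b.shape[0],395:395+b.shape[1]]=b
cv2.imwrite("pics/b1.png",cv2.cvtColor(o,cv2.COLOR_RGB2BGR));st=arm.get_state();print(st["t"],st["eef_pos"],st["ee_rot"])
E
```

```text
t: 11.75
eef_pos: [0.6384, 0.1021, 0.0351]
ee_rot: [-3.142, 0.0, -1.57]
force: [-0.3, -0.7, -0.1]
width: 0.0538
gripper_force: 0.0
t: 12.17
eef_pos: [0.6388, 0.102, 0.1576]
ee_rot: [-3.14, -0.0, -1.57]
force: [2.8, -0.2, 0.8]
width: 0.0739
gripper_force: 0.0
t: 12.58
eef_pos: [0.5463, -0.0541, 0.1553]
ee_rot: [-3.141, 0.0, -1.569]
force: [1.6, -0.6, 2.1]
width: 0.0875
gripper_force: 0.0
t: 13.0
eef_pos: [0.4589, -0.2057, 0.1099]
ee_rot: [-3.136, -0.001, -1.569]
force: [1.1, -0.1, -0.9]
width: 0.0879
gripper_force: 0.0
13.1 [ 0.45282834 -0.20616411  0.10454178] [ 3.13517314e+00  1.42018167e-03 -1.57455661e+00]
```

View pics/b1.png

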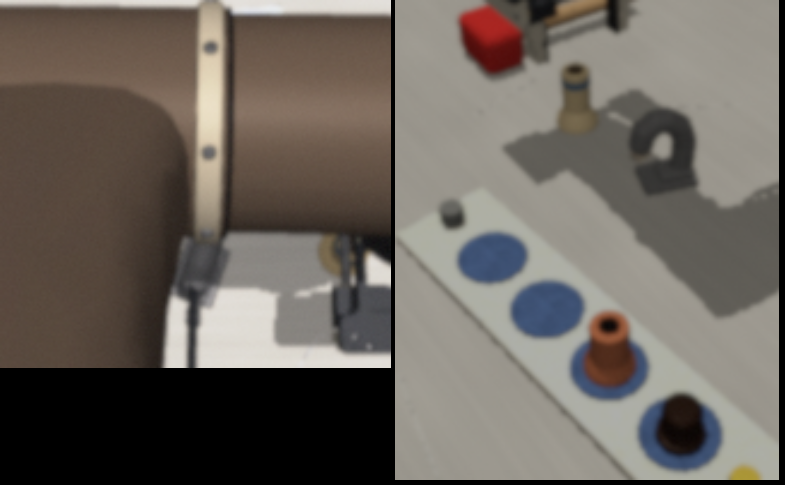

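The nozzle is central on disc b and the knob is on a. The fingers (scene crop (540,40) and (620,15)) straddle the bottle neck at (575,72). I lower and grip.

```bash
python3 -m crank '[{"dx":0,"dy":0,"dz":-0.015,"twist":0,"grip":1},{"dx":0,"dy":0,"dz":-0.035,"twist":0,"grip":1},{"dx":0,"dy":0,"dz":-0.055,"twist":0,"grip":1},{"dx":0,"dy":0,"dz":-0.07,"twist":0,"grip":1},{"dx":0,"dy":0,"dz":-0.077,"twist":0,"grip":1}]'
python3 -m crank '[{"dx":0,"dy":0,"dz":0,"twist":0,"grip":0.2},{"dx":0,"dy":0,"dz":0,"twist":0,"grip":0},{"dx":0,"dy":0,"dz":0,"twist":0,"grip":-0.2},{"dx":0,"dy":0,"dz":0,"twist":0,"grip":-0.6},{"dx":0,"dy":0,"dz":0,"twist":0,"grip":-0.8}]' 12
python3 -m crank '[{"dx":0,"dy":0,"dz":0,"twist":0,"grip":-0.8},{"dx":0,"dy":0,"dz":0,"twist":0,"grip":-0.8},{"dx":0,"dy":0,"dz":0,"twist":0,"grip":-0.8},{"dx":0,"dy":0,"dz":0,"twist":0,"grip":-0.8},{"dx":0,"dy":0,"dz":0,"twist":0,"grip":-0.8}]'
```

```text
t: 13.52
eef_pos: [0.4573, -0.2038, 0.0293]
ee_rot: [3.139, 0.0, -1.57]
force: [-0.1, -0.1, 0.4]
width: 0.0875
gripper_force: 0.0
t: 13.93
eef_pos: [0.4588, -0.204, 0.0319]
ee_rot: [-3.14, -0.0, -1.57]
force: [1.2, -0.5, 0.2]
width: 0.0601
gripper_force: 0.0
t: 14.35
eef_pos: [0.4581, -0.2041, 0.031]
ee_rot: [3.142, -0.0, -1.57]
force: [-0.8, 1.0, 2.1]
width: 0.0319
gripper_force: 12.0
```

```bash
python3 -m crank '[{"dx":0,"dy":0,"dz":0.01,"twist":0,"grip":-0.8},{"dx":0,"dy":0,"dz":0.03,"twist":0,"grip":-0.8},{"dx":0.01,"dy":0,"dz":0.05,"twist":0,"grip":-0.8},{"dx":0.03,"dy":0.005,"dz":0.06,"twist":0,"grip":-0.8},{"dx":0.055,"dy":0.02,"dz":0.06,"twist":0,"grip":-0.8}]'
python3 -m crank '[{"dx":0.025,"dy":0.03,"dz":0,"twist":0,"grip":-0.8},{"dx":0.05,"dy":0.062,"dz":0,"twist":0,"grip":-0.8},{"dx":0.075,"dy":0.094,"dz":0,"twist":0,"grip":-0.8},{"dx":0.095,"dy":0.125,"dz":0,"twist":0,"grip":-0.8},{"dx":0.115,"dy":0.155,"dz":0,"twist":0,"grip":-0.8}]'
python3 -m crank '[{"dx":0.01,"dy":0.025,"dz":0,"twist":0,"grip":-0.8},{"dx":0.017,"dy":0.045,"dz":0,"twist":0,"grip":-0.8},{"dx":0.017,"dy":0.048,"dz":-0.01,"twist":0,"grip":-0.8},{"dx":0.017,"dy":0.048,"dz":-0.02,"twist":0,"grip":-0.8},{"dx":0.017,"dy":0.048,"dz":-0.03,"twist":0,"grip":-0.8}]'
python3 -m crank '[{"dx":0,"dy":0,"dz":-0.004,"twist":0,"grip":-0.8},{"dx":0,"dy":0,"dz":-0.008,"twist":0,"grip":-0.8},{"dx":0,"dy":0,"dz":-0.011,"twist":0,"grip":-0.8},{"dx":0,"dy":0,"dz":-0.012,"twist":0,"grip":-0.8},{"dx":0,"dy":0,"dz":-0.012,"twist":0,"grip":-0.8}]'
python3 - <<'E'
from h import *
t,s=grab("top"),grab("scene")
a=cv2.resize(t[100:260,230:400],None,fx=2.3,fy=2.3);b=cv2.resize(s[160:340,230:390],None,fx=2.4,fy=2.4)
o=np.zeros((435,785,3),np.uint8);o[:a.shape[0],:a.shape[1]]=a;o[:b.shape[0],395:395+b.shape[1]]=b
cv2.imwrite("pics/b2.png",cv2.cvtColor(o,cv2.COLOR_RGB2BGR));st=arm.get_state();print(st["t"],st["eef_pos"],st["ee_rot"],st["force"])
E
```

```text
t: 14.77
eef_pos: [0.5141, -0.185, 0.0936]
ee_rot: [-3.138, -0.0, -1.571]
force: [0.9, 0.4, -0.9]
width: 0.0317
gripper_force: 12.0
t: 15.18
eef_pos: [0.6288, -0.0273, 0.0905]
ee_rot: [3.141, -0.0, -1.57]
force: [0.8, -0.8, -1.4]
width: 0.0314
gripper_force: 12.0
t: 15.6
eef_pos: [0.6442, 0.0188, 0.0595]
ee_rot: [3.14, -0.0, -1.57]
force: [-0.9, -0.9, -1.6]
width: 0.0314
gripper_force: 12.0
t: 16.02
eef_pos: [0.6451, 0.0184, 0.0489]
ee_rot: [-3.142, -0.0, -1.57]
force: [-0.3, -0.7, -0.8]
width: 0.0316
gripper_force: 12.0
16.1167 [0.64538702 0.01871888 0.04937178] [-3.14092051e+00  1.37963631e-04 -1.57014535e+00] [ 0.27271036  1.63517859 -1.73624596]
```

View pics/b2.png

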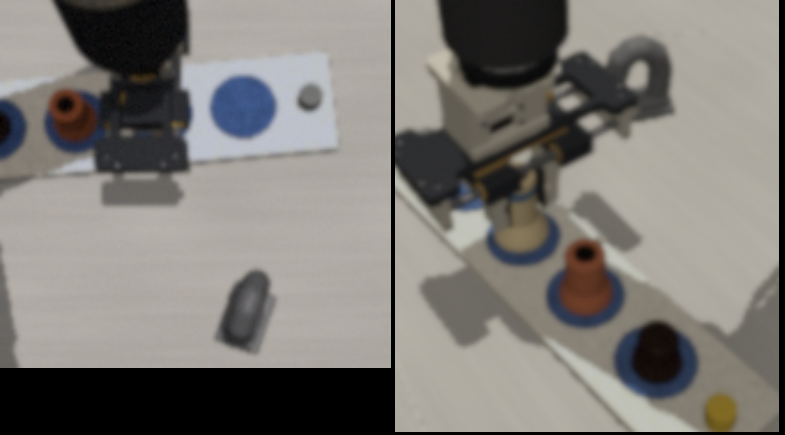

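The bottle neck is upright over the middle of disc c (scene crop (520,230)). I lower the last 3 mm and let go.

```bash
python3 -m crank '[{"dx":0,"dy":0,"dz":-0.001,"twist":0,"grip":-0.8},{"dx":0,"dy":0,"dz":-0.002,"twist":0,"grip":-0.8},{"dx":0,"dy":0,"dz":-0.0028,"twist":0,"grip":-0.8},{"dx":0,"dy":0,"dz":-0.0033,"twist":0,"grip":-0.8},{"dx":0,"dy":0,"dz":-0.0035,"twist":0,"grip":-0.8}]'
```

```text
t: 16.53
eef_pos: [0.6452, 0.019, 0.046]
ee_rot: [-3.141, -0.0, -1.57]
force: [-3.7, 1.0, 7.8]
width: 0.0315
gripper_force: 12.0
```

```bash
python3 -m crank '[{"dx":0,"dy":0,"dz":0,"twist":0,"grip":-0.2},{"dx":0,"dy":0,"dz":0,"twist":0,"grip":-0.1},{"dx":0,"dy":0,"dz":0,"twist":0,"grip":0.1},{"dx":0,"dy":0,"dz":0,"twist":0,"grip":0.3},{"dx":0,"dy":0,"dz":0,"twist":0,"grip":0.5}]'
python3 -m crank '[{"dx":0,"dy":0,"dz":0,"twist":0,"grip":0.5},{"dx":0,"dy":0,"dz":0.02,"twist":0,"grip":0.5},{"dx":0,"dy":0,"dz":0.05,"twist":0,"grip":0.5},{"dx":0,"dy":0,"dz":0.09,"twist":0,"grip":1},{"dx":0,"dy":0,"dz":0.12,"twist":0,"grip":1}]'
python3 -m crank '[{"dx":-0.03,"dy":-0.01,"dz":0,"twist":6.8,"grip":1},{"dx":-0.06,"dy":-0.02,"dz":0,"twist":13.6,"grip":1},{"dx":-0.09,"dy":-0.03,"dz":0,"twist":20.4,"grip":1},{"dx":-0.12,"dy":-0.04,"dz":0,"twist":27.2,"grip":1},{"dx":-0.15,"dy":-0.05,"dz":0,"twist":34,"grip":1}]'
python3 -m crank '[{"dx":-0.02,"dy":-0.01,"dz":0,"twist":6.8,"grip":1},{"dx":-0.04,"dy":-0.02,"dz":0,"twist":13.6,"grip":1},{"dx":-0.054,"dy":-0.03,"dz":0,"twist":20.4,"grip":1},{"dx":-0.054,"dy":-0.038,"dz":0,"twist":27.2,"grip":1},{"dx":-0.054,"dy":-0.038,"dz":0,"twist":34,"grip":1}]'
python3 -m crank '[{"dx":0,"dy":0,"dz":0,"twist":4.5,"grip":1},{"dx":0,"dy":0,"dz":-0.01,"twist":4.5,"grip":1},{"dx":0,"dy":0,"dz":-0.02,"twist":4.5,"grip":1},{"dx":0,"dy":0,"dz":-0.03,"twist":4.5,"grip":1},{"dx":0,"dy":0,"dz":-0.04,"twist":4.5,"grip":1}]'
python3 - <<'E'
from h import *
t,s=grab("top"),grab("scene")
a=cv2.resize(t[120:280,250:420],None,fx=2.3,fy=2.3);b=cv2.resize(s[130:330,220:380],None,fx=2.4,fy=2.4)
o=np.zeros((485,785,3),np.uint8);o[:a.shape[0],:a.shape[1]]=a;o[:b.shape[0],395:395+b.shape[1]]=b
cv2.imwrite("pics/h1.png",cv2.cvtColor(o,cv2.COLOR_RGB2BGR));st=arm.get_state();print(st["t"],st["eef_pos"],st["ee_rot"])
E
```

```text
t: 16.95
eef_pos: [0.6451, 0.0189, 0.0453]
ee_rot: [3.142, -0.0, -1.57]
force: [-0.5, -0.8, -0.1]
width: 0.0538
gripper_force: 0.0
t: 17.37
eef_pos: [0.6455, 0.0188, 0.1679]
ee_rot: [-3.141, -0.0, -1.569]
force: [1.0, -0.6, 1.4]
width: 0.0737
gripper_force: 0.0
t: 17.78
eef_pos: [0.4936, -0.0315, 0.1653]
ee_rot: [-3.141, 0.0, -0.971]
force: [0.2, 0.0, 1.2]
width: 0.0879
gripper_force: 0.0
t: 18.2
eef_pos: [0.4403, -0.07, 0.1659]
ee_rot: [-3.141, -0.001, -0.378]
force: [0.5, 0.3, 0.5]
width: 0.0873
gripper_force: 0.0
t: 18.62
eef_pos: [0.4412, -0.0691, 0.1252]
ee_rot: [-3.141, -0.001, -0.305]
force: [0.1, -0.1, -0.3]
width: 0.0878
gripper_force: 0.0
18.7167 [ 0.44002741 -0.06927252  0.12426898] [ 3.14050133e+00  2.25533051e-03 -3.04879026e-01]
```

View pics/h1.png

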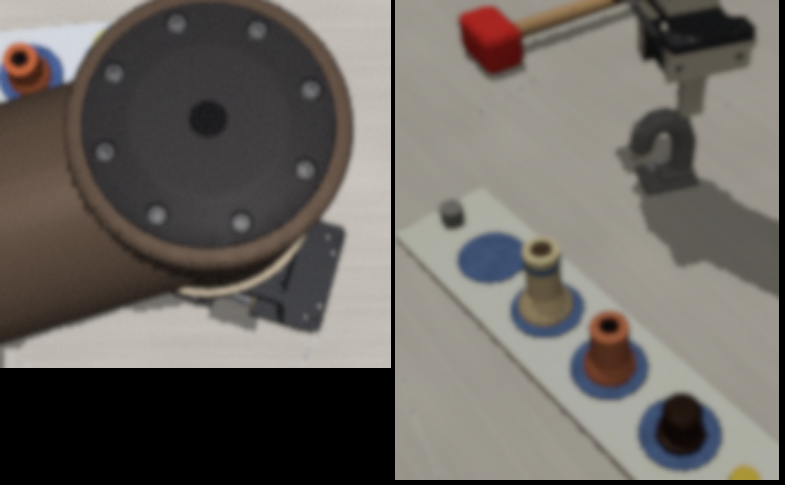

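Bottle, nozzle and knob all stand on their discs. The gripper is lined up over the arch, whose top is at scene crop (665,115). I lower and grip.

```bash
python3 -m crank '[{"dx":0,"dy":0,"dz":-0.015,"twist":0,"grip":1},{"dx":0,"dy":0,"dz":-0.03,"twist":0,"grip":1},{"dx":0,"dy":0,"dz":-0.045,"twist":0,"grip":1},{"dx":0,"dy":0,"dz":-0.058,"twist":0,"grip":1},{"dx":0,"dy":0,"dz":-0.064,"twist":0,"grip":1}]'
python3 -m crank '[{"dx":0,"dy":0,"dz":0,"twist":0,"grip":0.2},{"dx":0,"dy":0,"dz":0,"twist":0,"grip":0},{"dx":0,"dy":0,"dz":0,"twist":0,"grip":-0.2},{"dx":0,"dy":0,"dz":0,"twist":0,"grip":-0.6},{"dx":0,"dy":0,"dz":0,"twist":0,"grip":-0.8}]' 25
python3 -m crank '[{"dx":0,"dy":0,"dz":0,"twist":0,"grip":-0.8},{"dx":0,"dy":0,"dz":0,"twist":0,"grip":-0.8},{"dx":0,"dy":0,"dz":0,"twist":0,"grip":-0.8},{"dx":0,"dy":0,"dz":0,"twist":0,"grip":-0.8},{"dx":0,"dy":0,"dz":0,"twist":0,"grip":-0.8}]'
python3 - <<'E'
from h import *
s=grab("scene")
crop(s,(280,120,380,220),5,"pics/h2.png");st=arm.get_state();print(st["t"],st["eef_pos"],st["ee_rot"],st["width"],st["gripper_force"])
E
```

```text
t: 19.13
eef_pos: [0.4407, -0.0691, 0.0607]
ee_rot: [3.141, 0.001, -0.305]
force: [-0.2, 0.4, -0.5]
width: 0.0877
gripper_force: 0.0
t: 19.55
eef_pos: [0.4416, -0.0689, 0.0622]
ee_rot: [-3.141, -0.001, -0.304]
force: [-0.4, 0.3, -0.3]
width: 0.0602
gripper_force: 0.0
t: 19.97
eef_pos: [0.4411, -0.0691, 0.0615]
ee_rot: [-3.142, -0.0, -0.305]
force: [0.3, 1.1, 0.3]
width: 0.0267
gripper_force: 0.9
20.0167 [ 0.44116513 -0.06901828  0.06144109] [-3.14155338e+00 -3.48871502e-05 -3.04439925e-01] 0.02568730528839287 24.63903196156025
```

View pics/h2.png

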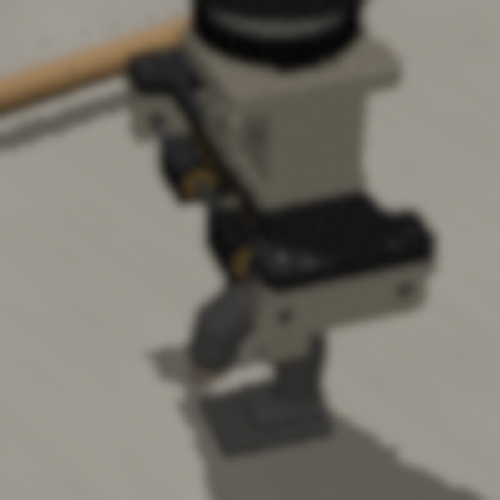

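The handle is gripped at 25.7 mm, across the arch. I lift it and carry it to disc d.

```bash
python3 -m crank '[{"dx":0,"dy":0,"dz":0.004,"twist":0,"grip":-0.8},{"dx":0,"dy":0,"dz":0.012,"twist":0,"grip":-0.8},{"dx":0,"dy":0,"dz":0.025,"twist":0,"grip":-0.8},{"dx":0,"dy":0,"dz":0.04,"twist":0,"grip":-0.8},{"dx":0.01,"dy":0,"dz":0.05,"twist":0,"grip":-0.8}]' 30
python3 -m crank '[{"dx":0.02,"dy":0,"dz":0,"twist":0,"grip":-0.8},{"dx":0.045,"dy":0,"dz":0,"twist":0,"grip":-0.8},{"dx":0.07,"dy":0,"dz":0,"twist":0,"grip":-0.8},{"dx":0.095,"dy":0,"dz":0,"twist":0,"grip":-0.8},{"dx":0.12,"dy":0,"dz":0,"twist":0,"grip":-0.8}]'
python3 -m crank '[{"dx":0.025,"dy":0,"dz":0,"twist":0,"grip":-0.8},{"dx":0.05,"dy":0,"dz":0,"twist":0,"grip":-0.8},{"dx":0.07,"dy":0.001,"dz":0,"twist":0,"grip":-0.8},{"dx":0.08,"dy":0.001,"dz":0,"twist":0,"grip":-0.8},{"dx":0.0845,"dy":0.001,"dz":0,"twist":0,"grip":-0.8}]'
python3 -m crank '[{"dx":0,"dy":0,"dz":-0.006,"twist":0,"grip":-0.8},{"dx":0,"dy":0,"dz":-0.014,"twist":0,"grip":-0.8},{"dx":0,"dy":0,"dz":-0.021,"twist":0,"grip":-0.8},{"dx":0,"dy":0,"dz":-0.025,"twist":0,"grip":-0.8},{"dx":0,"dy":0,"dz":-0.027,"twist":0,"grip":-0.8}]'
python3 - <<'E'
from h import *
t,s=grab("top"),grab("scene")
a=cv2.resize(t[90:250,230:400],None,fx=2.3,fy=2.3);b=cv2.resize(s[130:330,210:370],None,fx=2.4,fy=2.4)
o=np.zeros((485,785,3),np.uint8);o[:a.shape[0],:a.shape[1]]=a;o[:b.shape[0],395:395+b.shape[1]]=b
cv2.imwrite("pics/h3.png",cv2.cvtColor(o,cv2.COLOR_RGB2BGR));st=arm.get_state();print(st["t"],st["eef_pos"],st["ee_rot"],st["moment"])
E
```

```text
t: 20.43
eef_pos: [0.4499, -0.0692, 0.113]
ee_rot: [-3.141, 0.0, -0.305]
force: [0.2, -0.4, -3.1]
width: 0.0255
gripper_force: 29.6
t: 20.85
eef_pos: [0.5721, -0.0691, 0.112]
ee_rot: [-3.142, 0.0, -0.305]
force: [0.8, 0.6, -2.2]
width: 0.0252
gripper_force: 29.6
t: 21.27
eef_pos: [0.6565, -0.0681, 0.1112]
ee_rot: [3.141, 0.001, -0.305]
force: [0.6, 0.9, -2.4]
width: 0.0255
gripper_force: 29.6
t: 21.68
eef_pos: [0.6543, -0.0681, 0.0834]
ee_rot: [3.141, 0.002, -0.305]
force: [-0.4, -0.3, -2.2]
width: 0.0254
gripper_force: 29.6
21.7833 [ 0.65499497 -0.06808078  0.08400851] [ 3.14117636e+00  8.15922684e-04 -3.04405263e-01] [-0.11328345  0.11600152  0.09727173]
```

View pics/h3.png

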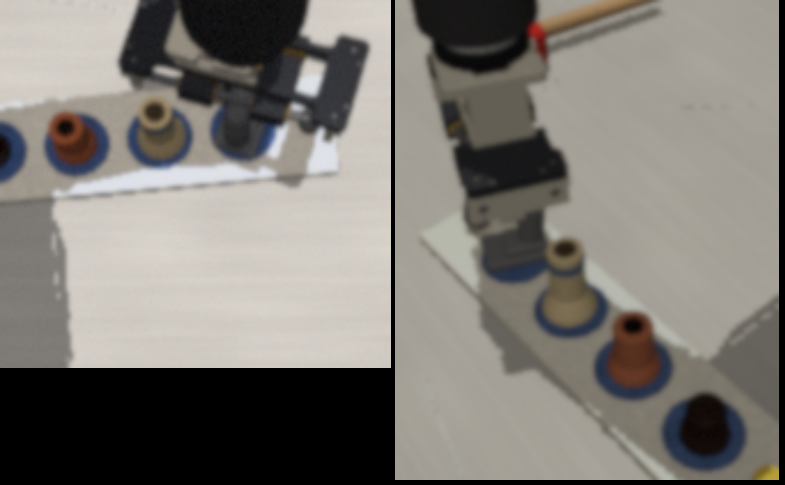

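The handle is upright over disc d and the other three are standing. I lower gently.

```bash
python3 -m crank '[{"dx":0,"dy":0,"dz":-0.002,"twist":0,"grip":-0.8},{"dx":0,"dy":0,"dz":-0.004,"twist":0,"grip":-0.8},{"dx":0,"dy":0,"dz":-0.005,"twist":0,"grip":-0.8},{"dx":0,"dy":0,"dz":-0.006,"twist":0,"grip":-0.8},{"dx":0,"dy":0,"dz":-0.006,"twist":0,"grip":-0.8}]'
python3 -m crank '[{"dx":0,"dy":0,"dz":-0.0005,"twist":0,"grip":-0.8},{"dx":0,"dy":0,"dz":-0.001,"twist":0,"grip":-0.8},{"dx":0,"dy":0,"dz":-0.0015,"twist":0,"grip":-0.8},{"dx":0,"dy":0,"dz":-0.002,"twist":0,"grip":-0.8},{"dx":0,"dy":0,"dz":-0.002,"twist":0,"grip":-0.8}]'
python3 - <<'E'
from h import *
t=grab("top");crop(t,(310,110,370,170),8,"pics/h4.png")
print(arm.get_state()["force"],arm.get_state()["eef_pos"])
E
```

```text
t: 22.2
eef_pos: [0.6555, -0.0681, 0.0783]
ee_rot: [3.142, 0.0, -0.305]
force: [-0.5, -0.1, -2.2]
width: 0.0255
gripper_force: 29.6
t: 22.62
eef_pos: [0.6558, -0.0681, 0.0766]
ee_rot: [-3.142, -0.0, -0.304]
force: [0.7, -0.8, -1.0]
width: 0.0254
gripper_force: 29.6
[ 0.57171415 -0.69381122 -1.60522954] [ 0.65577367 -0.06805338  0.07657825]
```

View pics/h4.png

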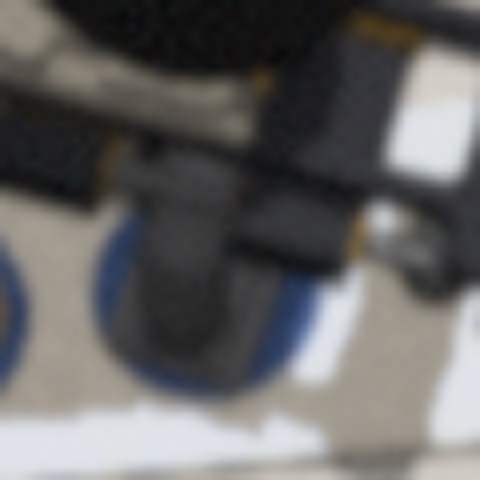

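The plate's near edge (px (324,154)–(340,158)) puts its centre within about 2 mm of disc d's centre. I lower to contact, then let go.

```bash
python3 -m crank '[{"dx":0,"dy":0,"dz":-0.0003,"twist":0,"grip":-0.8},{"dx":0,"dy":0,"dz":-0.0006,"twist":0,"grip":-0.8},{"dx":0,"dy":0,"dz":-0.0009,"twist":0,"grip":-0.8},{"dx":0,"dy":0,"dz":-0.0012,"twist":0,"grip":-0.8},{"dx":0,"dy":0,"dz":-0.0012,"twist":0,"grip":-0.8}]'
```

```text
t: 23.08
eef_pos: [0.6559, -0.0682, 0.0765]
ee_rot: [-3.141, -0.001, -0.304]
force: [-3.5, -0.2, 7.1]
width: 0.0255
gripper_force: 29.6
```

```bash
python3 -m crank '[{"dx":0,"dy":0,"dz":0,"twist":0,"grip":-0.35},{"dx":0,"dy":0,"dz":0,"twist":0,"grip":-0.25},{"dx":0,"dy":0,"dz":0,"twist":0,"grip":-0.1},{"dx":0,"dy":0,"dz":0,"twist":0,"grip":0.1},{"dx":0,"dy":0,"dz":0,"twist":0,"grip":0.1}]'
python3 -m crank '[{"dx":0,"dy":0,"dz":0,"twist":0,"grip":0.1},{"dx":0,"dy":0,"dz":0.01,"twist":0,"grip":0.1},{"dx":0,"dy":0,"dz":0.03,"twist":0,"grip":0.1},{"dx":0,"dy":0,"dz":0.06,"twist":0,"grip":0.1},{"dx":0,"dy":0,"dz":0.1,"twist":0,"grip":0.1}]'
python3 -m crank '[{"dx":-0.02,"dy":-0.035,"dz":0.01,"twist":0,"grip":0.1},{"dx":-0.04,"dy":-0.07,"dz":0.02,"twist":0,"grip":0.1},{"dx":-0.06,"dy":-0.105,"dz":0.03,"twist":0,"grip":0.1},{"dx":-0.08,"dy":-0.14,"dz":0.03,"twist":0,"grip":0.1},{"dx":-0.1,"dy":-0.175,"dz":0.03,"twist":0,"grip":0.1}]'
python3 -m crank '[{"dx":-0.02,"dy":-0.035,"dz":0,"twist":0,"grip":0.1},{"dx":-0.04,"dy":-0.07,"dz":0,"twist":0,"grip":0.1},{"dx":-0.05,"dy":-0.1,"dz":0,"twist":0,"grip":0.1},{"dx":-0.06,"dy":-0.12,"dz":0,"twist":0,"grip":0.1},{"dx":-0.06,"dy":-0.12,"dz":0,"twist":0,"grip":0.1}]'
python3 - <<'E'
from h import *
t,s=grab("top"),grab("scene")
a=cv2.resize(t[110:190,170:390],None,fx=3.5,fy=3.5);b=cv2.resize(s[180:340,220:400],None,fx=1.9,fy=1.9)
o=np.zeros((590,785,3),np.uint8);o[:a.shape[0],:a.shape[1]]=a;o[284:284+b.shape[0],:b.shape[1]]=b
cv2.imwrite("pics/f.png",cv2.cvtColor(o,cv2.COLOR_RGB2BGR));print(arm.get_state()["t"])
E
```

```text
t: 23.5
eef_pos: [0.6556, -0.068, 0.075]
ee_rot: [3.142, 0.0, -0.305]
force: [0.2, -0.1, -0.2]
width: 0.0459
gripper_force: 0.0
t: 23.92
eef_pos: [0.6539, -0.0681, 0.1743]
ee_rot: [3.14, 0.005, -0.305]
force: [0.3, 0.4, -1.1]
width: 0.0485
gripper_force: 0.0
t: 24.33
eef_pos: [0.555, -0.2444, 0.2073]
ee_rot: [-3.141, -0.003, -0.304]
force: [0.8, -0.6, -0.3]
width: 0.0479
gripper_force: 0.0
t: 24.75
eef_pos: [0.4936, -0.3664, 0.2061]
ee_rot: [3.141, -0.0, -0.308]
force: [0.4, 0.4, 0.6]
width: 0.0483
gripper_force: 0.0
24.85
```

View pics/f.png

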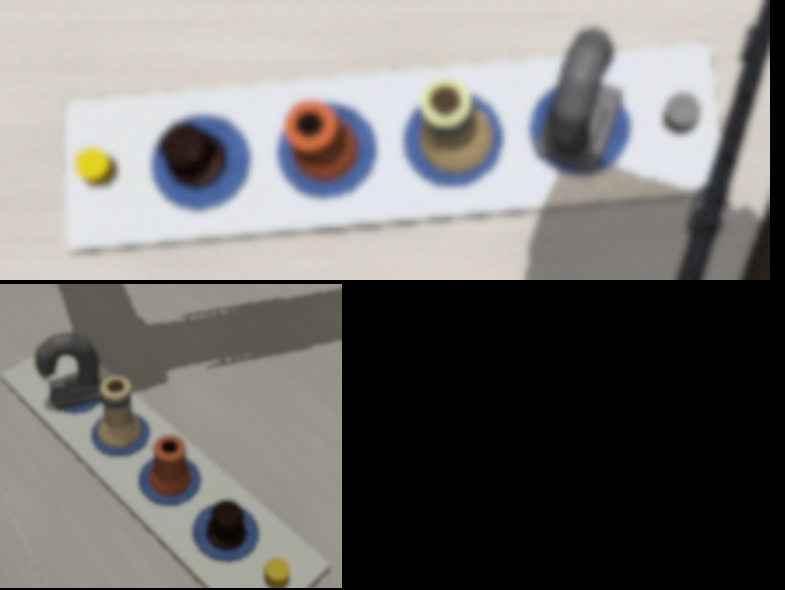

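All four stand upright near the middle of their discs: knob (195,160), nozzle (326,150), bottle (457,138) and handle plate (581,122) in the top crop. The discs are at about (200,161), (327,149), (453,137) and (580,126), so offsets are under about 4 mm. Handing in.

```bash
python3 -c "
from station import arm
print(arm.job_done())"
```

```text
the job is handed in; nothing more can be done
None
```

The job is handed in: lid knob, nozzle, bottle neck and handle stand upright on discs a to d, counting from the yellow peg, each within about 4 mm of its disc's centre in the last picture, all released; the mallet was not touched.

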